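# Swing the loaded roaster over the hotplate and stop it there

## Task

The heavy roaster stands out to the side on its free-swinging arm: with closed fingers, push it round by its sprung side guards only (not by the lid or the beam), gently and without knocks, so that it comes to rest squarely over the hotplate and stays there by itself for several seconds with your hand away. The bearing hardly brakes it and the guards bounce, so slow it down by hand before it gets there: it must never be flung or run on to the end stop beyond the hotplate. Leave the kettle, the mug and the utensil crock where they are.

Things in the scene. Friction and masses are not known exactly. Their poses are not given: they have to be found in the camera images.
- hotplate: Fixed unit: black glass hotplate (270 x 290 mm, 8 mm thick, grey ring drawn on it) in a steel frame, with a bearing post of 100 mm diameter, 121 mm high. Origin on the work surface on the post's vertical axis; x points from the plate's centre (at x = -295 mm, y = 0) to the post, z up. Place and yaw differ between episodes.
- swing (a joint): Arm angle about the post (rad), counter-clockwise from above positive. At 0 the arm lies along the hotplate's -x axis, roaster squarely over the ring. Starts at rest at -1.12 to -0.8 (robot's left), swings positive, to the robot's right; stops at +0.35 and -1.3. Inertia nominally 0.64 kg m2, damping 0.004 N m s/rad, dry friction 0.001 N m: from 0.1 rad/s it would coast over 1 rad.
- roaster_mid (a point): Centre of the roaster's body, 295 mm from the post's axis and 75 mm above the work surface; it moves with the arm.
- roaster: Closed cream cast-iron roaster fixed on the arm, nominally 5 kg: 180 mm long (its x, along the arm, 205 to 385 mm from the post's axis), 130 mm wide (its y), walls from 35 to 105 mm above the work surface, with a sprung guard on each long side, 180 mm over both guards: too wide to grasp. Origin at the centre of its underside; x points to the post, y to the back guard.
- guard_back (a joint): Inward travel (m, 0 free, 0.024 at its end) of the sprung grey guard on the roaster's back long side (+y of the roaster; push here to swing the arm positive). Springs: 120 N/m in all, almost undamped, so the arm bounces off a still hand. Flat face 150 mm long (220 to 370 mm from the post's axis), 42 to 98 mm above the work surface, when free 90 mm from the arm's centre line.
- guard_front (a joint): The same for the equal guard on the roaster's front long side (-y of the roaster), the side that leads when the arm swings positive: press here to brake it. 0 free, 0.024 m at its end, 120 N/m, face 90 mm from the arm's centre line when free.
- roaster_lid: Flat lid on the roaster, 165 x 115 mm, 12 mm thick; its top is 117 mm above the work surface. Origin at the centre of its underside. Not to be pressed or pushed.
- beam: Flat steel beam (100 mm wide, 16 mm thick, top 34 mm above the work surface) from the post to under the roaster; 40 to 360 mm from the post's axis. Origin on the post's axis at the work surface, x pointing from the roaster to the post. Not to be pressed or pushed.
- kettle: Loose steel kettle, 156 mm across, 180 mm high, black handle; a bystander. Origin at the centre of its underside.
- mug: Loose white mug, 80 mm across, 95 mm high; a bystander. Origin at the centre of its underside.
- crock: Loose black utensil crock, 110 mm across, 130 mm high, with utensils standing up to 275 mm; a bystander. Origin at the centre of its underside.

How it is judged:
On the way:
1. the roaster stands still over the hotplate by itself, untouched, for 5 s (value of joint swing between -0.1 and 0.1 rad and velocity of joint swing between -0.03 and 0.03 rad/s and contact force between anything else and roaster below 0.3 N), for 5 s.
At the end, for the whole second after the job is handed in: The arm is within 0.1 rad of the position over the hotplate, slower than 0.03 rad/s, with nothing touching the roaster or its guards, after standing so for 5 s (all of step 1).
It fails at once if the arm runs on towards its end stop (more than 0.25 rad beyond the hotplate) (value of joint swing above 0.25 rad).
It fails at once if the arm is flung (faster than 0.6 rad/s) (velocity of joint swing above 0.6 rad/s or velocity of joint swing below -0.6 rad/s).
It fails at once if the roaster is knocked (over 20 N) (contact force between anything else and roaster above 20 N).
It fails at once if the lid or the beam is pressed or pushed (over 2 N) (contact force between anything else and roaster_lid above 2 N or contact force between anything else and beam above 2 N).
It fails at once if the kettle, mug or crock is moved (over 30 mm) or tipped (distance of any of kettle, mug, crock from where it was at the start of the episode above 0.03 m or angle between any of kettle, mug, crock's own z axis and vertical above 0.3 rad).
It also fails if it takes over 45 s, if anything falls off the work surface, if the arm or the gripper's body presses on something with over 40 N, if the wrist force passes 120 N, or if a joint passes its speed limit or range.

## Robot

A 6-joint arm with a two-finger parallel gripper is mounted at the origin on the work surface. World frame = base frame: x ahead of the robot, y to its left, z up, the work surface at z = 0. Lengths are in m, angles in rad, forces in N, time in s.
With the tool pointing down it reaches from about 0.4 to 0.825 m from the base axis. Payload 7 kg.
Tool frame: the origin (TCP) lies at the very end of the fingers, on their centre line; the grasp point (between the pads) lies 19 mm behind it (arm.grasp_offset is the distance from the TCP to the grasp point, in m); z points along the fingers, y is the line along which they close (so a half turn about z gives the same grasp; the last joint's range is limited). The gripper opens to 88 mm and grips with 3 to 60 N. Pads are 19 mm wide; open, the fingers measure 130 mm over their backs; the gripper's body (78 mm by 193 mm) begins 47 mm behind the grasp point.
Start: joints at [-0.944, 0.359, 0.012, 0, -1.224, -0.288], TCP at [0.224, -0.637, 0.227] pointing down, gripper open.
Joint ranges: [-3.07, 3.07], [-1.43, 2.12], [-1.02, 1.25], [-3.03, 1.67], [-3.05, -0], [-3.03, 3.03]. Speed limits (rad/s): [2.39, 2.39, 3.01, 3.14, 3.14, 3.14].

## Interface

Orientations are given as [roll, pitch, yaw] about the fixed x, y, z axes, in that order (R = Rz(yaw) Ry(pitch) Rx(roll)).
In Python, from station import get_state, cams, arm, nets gives the robot as it stands.
- The arm moves only by the shell command python3 -m creep 'ROWS' [FORCE]. ROWS is a JSON object of lists of equal length, an entry for each row: "translation": the shift along the world's x, y, z in mm, a list of three; "spin": the turn about the world's z in rad; "gripper": the opening, from 0 (shut) to 1 (fully open). In form: {"translation": [[dx, dy, dz], ...], "spin": [spin, ...], "gripper": [gripper, ...]}. A call has 1 to 8 rows; each row shifts and turns the commanded pose from where the row before left it; what a row does not reach is not made up. A row lasts 1/10 s, in which the tool goes at most 50 mm and 8.59 degrees, less where a joint would pass 70% of its speed; a pose out of reach is approached as far as the arm can. A call is refused whole if a number of a shift passes 50 or a number of a turn 0.15, either way. A call with a gripper value outside its range is refused whole. The fingers move at their own pace and stop on an object; FORCE is the grip in N (left out, the last holds). Time passes only in rows, so rows that do not move let the fingers close. It gives the time, the measured TCP pose, the force, the opening and the grip force at its end, in the units of the state.
- get_state(): the state, without advancing time (a new reading comes with each control period).
- cams.grab_frame(name): name is "scene" or "top" or "wrist"; returns a dict with "img" (420x560x3 uint8, red, green, blue), "mtx" (3x3 intrinsics, pixels), "D" ([k1, k2, p1, p2, k3] as OpenCV has them; the pictures are not rectified), "R" (3x3) and "t" (3): a world point X has camera coordinates R X + t. Camera axes: x right, y down, z forward; pixel columns grow to the right and rows downward; lengths in m; the calibration is good to about 2 mm. A picture is of the moment at which its call begins. There is no depth.
- arm.job_done(): hands the job in; it is judged then, once.
Trained networks look in the newest picture that a camera, given by its name, has taken for a name from the list of things; names that differ only in an ending like _2 or _b are one class to them, and where a whole thing is asked for, a point or a joint stands for the part that bears it (a point fixed in the world has none). Each returns a list of dicts, best first, with "confidence" (0 to 1); they miss things now and then, are a little off and sometimes report something else, mostly with a low value. They report only what shows in the picture. A call takes as long as a camera call.
- nets.search_frame(camera, label): "centre" ([x, y, z] in m, in world coordinates, good to about 4 mm: the middle of the surface that is visible of it).
- nets.pinpoint(camera, label): "centre" ([x, y, z] in m, in world coordinates, good to about 4 mm: a listed point, or the origin of a listed thing).
The state is a dict: "t": time; "q": joint angles; "qd": joint speeds; "joint_efforts": joint torques, N m; "eef_pos": TCP position; "ee_rot": TCP orientation; "force": force on the tool from outside, world axes, zero at the start; "moment": the same for the moment, N m; "width": finger opening in m; "gripper_force": force on a finger pad.
Only numpy, scipy, OpenCV 4.12 (cv2) and the standard library are available. Lean on these libraries where they do the work, as an engineer would, in place of code of your own. Each camera call takes 0.05 s, during which the arm holds its last target. There are 200 camera calls.

## Working session

There is one attempt and no reset: what is moved stays moved. The work goes in short steps, Python scripts to look and compute and a shell command to move; the robot and the scene stay as the last step left them, time stands still between calls to the robot, and variables do not carry over. Pictures are saved under pics/ and viewed, at most 10 in all, crops included, and the job is handed in when it is done.

```bash
mkdir -p pics; python3 - <<'E'
from station import *
import cv2
s=get_state();print(s['t'],s['eef_pos'],s['ee_rot'],s['width'])
ims=[cams.grab_frame(c)['img'] for c in('top','scene')]
for n,i in zip(('top','scene'),ims): cv2.imwrite(f'pics/{n}0.png',i[:,:,::-1])
for c in('top','scene'):
  for l in('hotplate','roaster_mid','roaster','roaster_lid','beam','kettle','mug','crock'):
    r=nets.pinpoint(c,l)
    print(c,l,[([round(v,3) for v in d['centre']],round(d['confidence'],2)) for d in r[:2]])
print(get_state()['t'])
E
```

```text
0.0 [ 0.22414437 -0.63618691  0.22565723] [ 3.13996858e+00 -1.67561971e-04 -2.80291993e+00] 0.08748742593715446
top hotplate [([0.758, -0.057, 0.004], 0.65)]
top roaster_mid []
top roaster [([0.596, -0.472, -0.003], 0.39)]
top roaster_lid [([0.479, 0.049, 0.107], 0.74), ([0.344, 0.35, -0.003], 0.43)]
top beam [([0.76, -0.056, -0.0], 0.84)]
top kettle [([0.542, 0.505, 0.0], 0.92)]
top mug [([0.596, -0.471, 0.0], 0.91)]
top crock [([0.344, 0.351, 0.001], 0.96)]
scene hotplate [([0.757, -0.06, -0.002], 0.73)]
scene roaster_mid [([0.482, 0.054, 0.072], 0.62), ([0.483, 0.05, 0.104], 0.38)]
scene roaster [([0.485, 0.051, 0.037], 0.83)]
scene roaster_lid [([0.482, 0.052, 0.105], 0.95)]
scene beam []
scene kettle [([0.54, 0.509, 0.002], 0.92)]
scene mug [([0.538, 0.509, 0.003], 0.33)]
scene crock [([0.342, 0.356, -0.001], 0.81)]
0.9
```

View pics/top0.png

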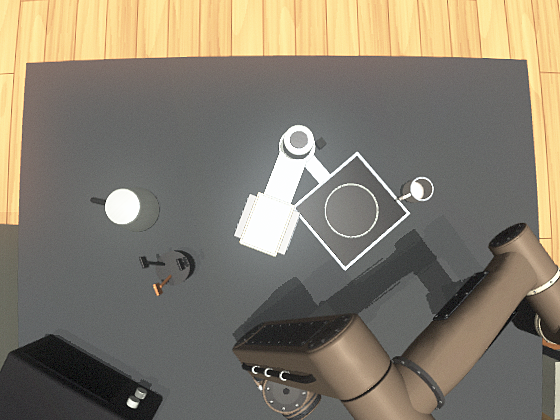

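View pics/scene0.png

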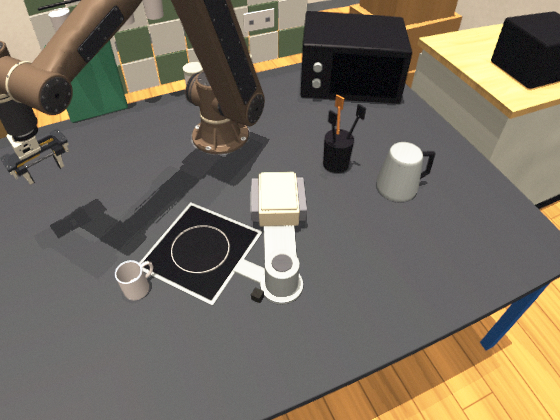

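Top view: post at (297,140), ring centre ≈(351,210), frame corners (357,153), (409,213), (345,269), (294,204); roaster at (267,223), mug close to the plate's far right corner at (421,188). The scene view agrees.

```bash
cat > h.py <<'E'
from station import *
import cv2, numpy as np
def px2w(f,p,z):
    p=np.array(p,float).reshape(-1,1,2)
    n=cv2.undistortPoints(p,f['mtx'],np.array(f['D'],float)).reshape(-1,2)
    d=np.c_[n,np.ones(len(n))]@np.array(f['R']); o=-np.array(f['R']).T@np.array(f['t'])
    return o+d*((z-o[2])/d[:,2])[:,None]
E
python3 - <<'E'
from h import *
f=cams.grab_frame('top'); g=cams.grab_frame('scene')
for f,c,r in((f,[(357,153),(409,213),(345,269),(294,204)],(351,210)),(g,[(192,206),(261,235),(211,298),(143,253)],(200,249))):
    w=px2w(f,c,.008); print(w.round(3)); m=w.mean(0); print('mean',m.round(3))
    print('ring',px2w(f,[r],.008).round(3))
    e=[w[(i+1)%4]-w[i] for i in range(4)]
    print([round(np.linalg.norm(v),3) for v in e],[round(np.degrees(np.arctan2(v[1],v[0])),1) for v in e])
    P=np.array([.759,-.057]); d=m[:2]-P; print('dir',np.hypot(*d),np.degrees(np.arctan2(d[1],d[0])))
for i in range(2):
  for c in('top','scene'):
    cams.grab_frame(c)
    print(c,[[d['centre'].round(3) if hasattr(d['centre'],'round') else d['centre'] for d in nets.pinpoint(c,l)[:1]] for l in('hotplate','roaster_lid','mug')])
E
```

```text
[[ 0.732 -0.274  0.008]
 [ 0.516 -0.455  0.008]
 [ 0.324 -0.221  0.008]
 [ 0.553 -0.047  0.008]]
mean [ 0.531 -0.249  0.008]
ring [[ 0.53  -0.247  0.008]]
[np.float64(0.281), np.float64(0.302), np.float64(0.288), np.float64(0.289)] [np.float64(-140.1), np.float64(129.5), np.float64(37.2), np.float64(-51.8)]
dir 0.298000084537627 -139.81354682482922
[[ 0.346 -0.217  0.008]
 [ 0.561 -0.043  0.008]
 [ 0.721 -0.269  0.008]
 [ 0.479 -0.421  0.008]]
mean [ 0.527 -0.238  0.008]
ring [[ 0.536 -0.246  0.008]]
[np.float64(0.276), np.float64(0.277), np.float64(0.286), np.float64(0.243)] [np.float64(39.1), np.float64(-54.5), np.float64(-147.8), np.float64(123.0)]
dir 0.29414835870699135 -142.0920100214406
top [[], [[0.475, 0.0497, 0.106]], [[0.5955, -0.4701, -0.0012]]]
scene [[[0.7575, -0.0562, 0.0004]], [[0.484, 0.0497, 0.1056]], [[0.5936, -0.4712, -0.0011]]]
top [[[0.7557, -0.057, 0.003]], [[0.4777, 0.0515, 0.1049]], [[0.5988, -0.4686, 0.0002]]]
scene [[[0.7586, -0.058, 0.0004]], [[0.4802, 0.049, 0.1011]], [[0.5956, -0.4713, -0.0001]]]
```

```bash
python3 -m creep '{"translation":[[20,40,0],[20,40,0],[20,40,0],[20,40,0],[20,40,0],[20,40,0],[20,40,0],[20,40,0]],"spin":[0.108,0.108,0.108,0.108,0.108,0.108,0.108,0.108],"gripper":[0,0,0,0,0,0,0,0]}' 10
python3 -m creep '{"translation":[[16,40,0],[16,40,0],[16,40,0],[16,40,0],[16,40,0],[16,40,0],[16,40,0],[16,40,0]],"spin":[0,0,0,0,0,0,0,0],"gripper":[0,0,0,0,0,0,0,0]}'
python3 -m creep '{"translation":[[3,42,0],[3,42,0],[3,42,0],[3,42,0],[0,0,-41],[0,0,-41],[0,0,-41],[0,0,-20]],"spin":[0,0,0,0,0,0,0,0],"gripper":[0,0,0,0,0,0,0,0]}'
```

```text
t: 2.6
eef_pos: [0.3849, -0.315, 0.2269]
ee_rot: [-3.141, -0.0, -1.934]
force: [0.1, 0.1, 0.4]
width: 0.0292
gripper_force: 0.0
t: 3.4
eef_pos: [0.5127, 0.0053, 0.227]
ee_rot: [-3.141, 0.001, -1.938]
force: [1.1, -0.9, -0.1]
width: 0.0005
gripper_force: 0.0
t: 4.2
eef_pos: [0.5225, 0.1706, 0.0802]
ee_rot: [3.139, -0.003, -1.939]
force: [-0.1, -0.5, 0.1]
width: 0.0003
gripper_force: 0.0
```

```bash
python3 -m creep '{"translation":[[0,0,-17],[0,0,0]],"spin":[0,0],"gripper":[0,0]}'
python3 - <<'E'
from h import *
for c in('scene','top'):
  f=cams.grab_frame(c); cv2.imwrite(f'pics/{c}1.png',f['img'][:,:,::-1])
  for l in ('roaster_lid','roaster_mid'):
    for d in nets.pinpoint(c,l)[:1]:
      p=np.array(d['centre']); v=p[:2]-[.758,-.057]; print(c,l,p.round(3),d['confidence'],round(np.hypot(*v),3),np.degrees(np.arctan2(v[1],v[0])))
s=get_state();print(s['t'],s['eef_pos'],s['force'])
a=cv2.imread('pics/scene1.png')[120:300,180:400]; cv2.imwrite('pics/c1.png',cv2.resize(a,None,fx=3,fy=3))
E
```

```text
t: 4.4
eef_pos: [0.5229, 0.1705, 0.0643]
ee_rot: [3.139, -0.004, -1.939]
force: [-1.2, -1.0, 0.3]
width: 0.0005
gripper_force: 0.0
scene roaster_lid [0.483 0.049 0.104] 0.69 0.294 158.8814680803726
scene roaster_mid [0.481 0.05  0.072] 0.74 0.297 158.8695462377254
top roaster_lid [0.48  0.051 0.106] 0.9 0.298 158.84393854616863
top roaster_mid [ 0.597 -0.473 -0.001] 0.31 0.446 -111.19992614886704
4.7 [0.52497511 0.17183786 0.06781959] [-0.37072156 -1.02636623  0.24485008]
```

View pics/c1.png

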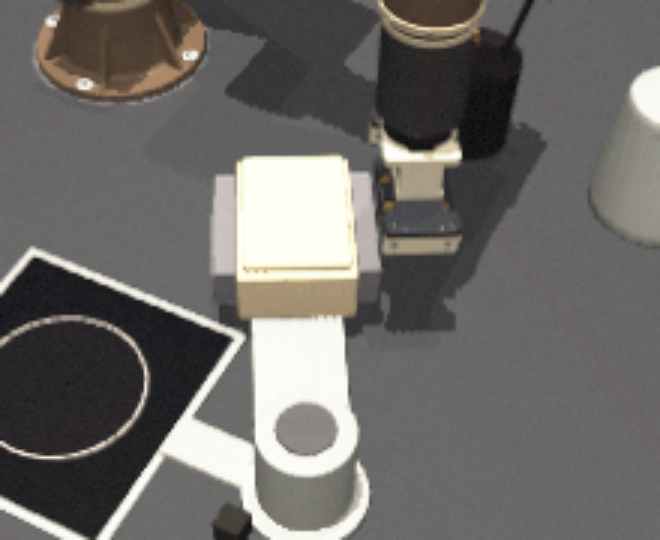

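```bash
python3 -m creep '{"translation":[[-4.6,-4.7,0],[-4.5,-4.7,0],[-4.4,-4.8,0],[-2.2,-2.4,0],[-2.2,-2.5,0],[-2.1,-2.5,0],[-2.1,-2.5,0],[-2.1,-2.5,0]],"spin":[0.02,0.02,0.02,0.01,0.01,0.01,0.01,0.01],"gripper":[0,0,0,0,0,0,0,0]}'
python3 -m creep '{"translation":[[-2.0,-2.6,0],[-2.0,-2.6,0],[-2.0,-2.6,0],[-1.9,-2.6,0]],"spin":[0.01,0.01,0.01,0.01],"gripper":[0,0,0,0]}'
python3 -m creep '{"translation":[[-1.9,-2.6,0],[-1.9,-2.7,0],[-1.9,-2.7,0],[-1.8,-2.7,0]],"spin":[0.01,0.01,0.01,0.01],"gripper":[0,0,0,0]}'
```

```text
t: 5.5
eef_pos: [0.5002, 0.1448, 0.0666]
ee_rot: [-3.141, 0.0, -1.828]
force: [1.5, 0.3, 0.4]
width: 0.0003
gripper_force: 0.4
t: 5.9
eef_pos: [0.4918, 0.134, 0.0665]
ee_rot: [3.141, -0.0, -1.788]
force: [-0.0, 0.2, 0.2]
width: 0.0002
gripper_force: 0.1
t: 6.3
eef_pos: [0.4845, 0.1234, 0.0666]
ee_rot: [3.142, -0.0, -1.748]
force: [0.1, 1.1, -0.4]
width: 0.0008
gripper_force: 0.0
```

```bash
cat > m.py <<'E'
from h import *
import sys
def meas(n):
  T=[];A=[]
  for i in range(n):
    c=('scene','top')[i%2]; t=get_state()['t']; cams.grab_frame(c)
    a=[]
    for l in (('roaster_lid','roaster_mid') if c=='scene' else ('roaster_lid',)):
      for d in nets.pinpoint(c,l)[:1]:
        p=np.array(d['centre']); v=p[:2]-[.758,-.057]
        if abs(np.hypot(*v)-.295)<.02 and d['confidence']>.4: a.append(np.arctan2(v[1],v[0])%(2*np.pi)-np.radians(220))
    T.append(t);A.append(np.mean(a) if a else np.nan)
  return np.array(T),np.array(A)
if __name__=='__main__':
  T,A=meas(int(sys.argv[1])); s=get_state()
  open('log','a').writelines(f'{a} {b}\n' for a,b in zip(T,A))
  for a,b in zip(T,A): print(round(a,2),round(b,3))
  print(s['t'],s['eef_pos'].round(4) if hasattr(s['eef_pos'],'round') else s['eef_pos'],s['ee_rot'][2],s['force'])
E
python3 -m creep '{"translation":[[-1.8,-2.7,0],[-1.8,-2.7,0]],"spin":[0.01,0.01],"gripper":[0,0]}'; python3 m.py 1
```

```text
t: 6.5
eef_pos: [0.481, 0.118, 0.0666]
ee_rot: [3.142, -0.0, -1.728]
force: [-0.5, 0.5, 0.7]
width: 0.0007
gripper_force: 0.0
6.5 -0.897
6.65 [0.481  0.1181 0.0666] -1.7288285849045097 [ 0.23890382 -0.01821821 -0.19649364]
```

```bash
python3 -m creep '{"translation":[[0,0,35],[0,0,35],[0,0,35],[9,-44,0],[9,-44,0],[9,-44,0],[9,-44,0],[9,-44,0]],"spin":[0,0,0,0.072,0.072,0.072,0.072,0.072],"gripper":[0,0,0,0,0,0,0,0]}'
python3 -m creep '{"translation":[[9,-44,0],[9,-44,0],[9,-44,0],[9,-44,0],[9,-46,0],[0,0,-35],[0,0,-35],[0,0,-35]],"spin":[0.072,0.072,0.072,0.072,0.072,0,0,0],"gripper":[0,0,0,0,0,0,0,0]}'; python3 m.py 3
```

```text
t: 7.45
eef_pos: [0.5264, -0.1034, 0.1718]
ee_rot: [-3.141, -0.0, -1.365]
force: [1.0, 1.4, -0.5]
width: 0.0007
gripper_force: 0.0
t: 8.25
eef_pos: [0.571, -0.3244, 0.0652]
ee_rot: [-3.141, -0.0, -1.01]
force: [-0.1, -0.1, -1.1]
width: 0.0004
gripper_force: 0.0
8.25 -0.588
8.4 -0.565
8.5 -0.545
8.65 [ 0.5725 -0.324   0.0689] -1.008273830040422 [-0.44513094  0.10836487 -0.66672313]
```

```bash
python3 -m creep '{"translation":[[-4.7,3.2,0],[-4.7,3.2,0],[-4.7,3.3,0],[-4.6,3.3,0],[0,0,0],[0,0,0],[0,0,0],[0,0,0]],"spin":[-0.018,-0.018,-0.017,-0.017,0,0,0,0],"gripper":[0,0,0,0,0,0,0,0]}'; python3 m.py 4
```

```text
t: 9.45
eef_pos: [0.5525, -0.3108, 0.0665]
ee_rot: [3.142, 0.0, -1.079]
force: [-0.1, -0.6, -0.1]
width: 0.0004
gripper_force: 0.0
9.45 -0.386
9.6 nan
9.7 -0.344
9.85 nan
9.95 [ 0.5524 -0.3107  0.0666] -1.0787952654501685 [-0.15947189  0.57174734  0.43593707]
```

```bash
python3 -m creep '{"translation":[[0,0,0],[0,0,0],[0,0,0],[0,0,0],[0,0,0],[0,0,0],[0,0,0],[2.2,-1.8,0]],"spin":[0,0,0,0,0,0,0,0.009],"gripper":[0,0,0,0,0,0,0,0]}'
python3 -m creep '{"translation":[[2.2,-1.8,0],[2.2,-1.7,0],[2.2,-1.7,0],[2.3,-1.7,0],[2.3,-1.7,0],[2.3,-1.6,0],[2.3,-1.6,0],[2.3,-1.6,0]],"spin":[0.009,0.009,0.009,0.009,0.008,0.008,0.009,0.009],"gripper":[0,0,0,0,0,0,0,0]}'
python3 -m creep '{"translation":[[2.3,-1.6,0],[2.3,-1.6,0],[2.4,-1.5,0],[2.4,-1.5,0],[2.4,-1.5,0],[2.4,-1.5,0],[2.4,-1.4,0],[2.4,-1.4,0]],"spin":[0.009,0.009,0.009,0.009,0.008,0.008,0.009,0.009],"gripper":[0,0,0,0,0,0,0,0]}'; python3 m.py 4
```

```text
t: 10.75
eef_pos: [0.5545, -0.3124, 0.0666]
ee_rot: [3.142, 0.0, -1.069]
force: [0.2, -0.2, 0.2]
width: 0.0004
gripper_force: 0.0
t: 11.55
eef_pos: [0.5731, -0.3261, 0.0666]
ee_rot: [-3.141, -0.0, -0.999]
force: [1.4, 0.5, 0.2]
width: 0.0008
gripper_force: 0.3
t: 12.35
eef_pos: [0.5918, -0.338, 0.0665]
ee_rot: [3.142, 0.0, -0.929]
force: [-0.3, 0.4, 0.0]
width: 0.0002
gripper_force: 0.0
12.35 0.003
12.5 -0.005
12.6 -0.003
12.75 -0.009
12.85 [ 0.5917 -0.3379  0.0667] -0.929807479678384 [-0.12103884  0.57549266 -0.12125717]
```

```bash
python3 -m creep '{"translation":[[3,-3.5,0],[3,-3.5,0],[3,-3.5,0],[3,-3.5,0],[0,0,0],[0,0,0],[0,0,0],[0,0,0]],"spin":[0,0,0,0,0,0,0,0],"gripper":[0,0,0,0,0,0,0,0]}'; python3 -m creep '{"translation":[[0,0,0],[0,0,0],[0,0,0],[0,0,0]],"spin":[0,0,0,0],"gripper":[0,0,0,0]}';  python3 m.py 6
```

```text
t: 13.65
eef_pos: [0.6036, -0.3518, 0.0666]
ee_rot: [3.142, 0.0, -0.93]
force: [0.1, 0.6, -0.0]
width: 0.0003
gripper_force: 0.0
t: 14.05
eef_pos: [0.6037, -0.3519, 0.0666]
ee_rot: [-3.142, -0.0, -0.93]
force: [-1.1, 1.1, 0.0]
width: 0.0004
gripper_force: 0.0
14.05 0.029
14.2 0.023
14.3 0.034
14.45 0.024
14.55 0.036
14.7 0.041
14.8 [ 0.6037 -0.3519  0.0666] -0.929772724603213 [ 0.22125128  0.25833923 -0.50249362]
```

```bash
python3 -m creep '{"translation":[[-2,1,0],[-2,1,0],[-2,1,0],[-2,1,0],[0.12,-0.06,0],[0.12,-0.06,0],[0.12,-0.06,0],[0.12,-0.06,0]],"spin":[0,0,0,0,0,0,0,0],"gripper":[0,0,0,0,0,0,0,0]}'; python3 -m creep '{"translation":[[0.12,-0.06,0],[0.12,-0.06,0],[0.12,-0.06,0],[0.12,-0.06,0],[0.12,-0.06,0],[0.12,-0.06,0],[0.12,-0.06,0],[0.12,-0.06,0]],"spin":[0,0,0,0,0,0,0,0],"gripper":[0,0,0,0,0,0,0,0]}';python3 -m creep '{"translation":[[0.12,-0.06,0],[0.12,-0.06,0],[0.12,-0.06,0],[0.12,-0.06,0],[0.12,-0.06,0],[0.12,-0.06,0],[0.12,-0.06,0],[0.12,-0.06,0]],"spin":[0,0,0,0,0,0,0,0],"gripper":[0,0,0,0,0,0,0,0]}'; python3 m.py 4
```

```text
t: 15.6
eef_pos: [0.5963, -0.3482, 0.0665]
ee_rot: [3.142, 0.0, -0.93]
force: [-0.4, -0.6, -0.1]
width: 0.0006
gripper_force: 0.0
t: 16.4
eef_pos: [0.5972, -0.3486, 0.0666]
ee_rot: [-3.142, -0.0, -0.93]
force: [0.5, -0.4, -0.7]
width: 0.0003
gripper_force: 0.0
t: 17.2
eef_pos: [0.5981, -0.3491, 0.0666]
ee_rot: [3.142, -0.0, -0.93]
force: [0.8, -0.2, 0.7]
width: 0.0004
gripper_force: 0.0
17.2 0.05
17.35 0.052
17.45 0.043
17.6 0.035
17.7 [ 0.5981 -0.3491  0.0666] -0.9297319133001856 [-0.02542407 -0.17344764  0.33533827]
```

```bash
python3 -m creep '{"translation":[[0,0,0],[0,0,0],[0,0,0],[0,0,0],[0,0,0],[0,0,0],[0,0,0],[0,0,0]],"spin":[0,0,0,0,0,0,0,0],"gripper":[0,0,0,0,0,0,0,0]}';  python3 m.py 8
```

```text
t: 18.5
eef_pos: [0.5981, -0.3491, 0.0666]
ee_rot: [3.142, 0.0, -0.93]
force: [-0.2, -0.1, -0.6]
width: 0.0004
gripper_force: 0.0
18.5 0.049
18.65 0.044
18.75 0.04
18.9 0.043
19.0 0.044
19.15 0.045
19.25 0.053
19.4 0.051
19.5 [ 0.5981 -0.3491  0.0666] -0.9298348562322192 [ 0.62845088 -0.92009177 -0.10800611]
```

```bash
python3 -m creep '{"translation":[[4,-5,0],[4,-5,0],[4,-5,0],[4,-5,0],[0,0,20],[0,0,30],[0,0,30],[0,0,30]],"spin":[0,0,0,0,0,0,0,0],"gripper":[0,0,0,0,0,0,0,0]}'; python3 -m creep '{"translation":[[0,0,0],[0,0,0],[0,0,0],[0,0,0],[0,0,0],[0,0,0],[0,0,0],[0,0,0]],"spin":[0,0,0,0,0,0,0,0],"gripper":[0,0,0,0,0,0,0,0]}';  python3 m.py 12; python3 - <<'E'
from h import *
cv2.imwrite('pics/top2.png',cams.grab_frame('top')['img'][:,:,::-1])
E
```

```text
t: 20.3
eef_pos: [0.6142, -0.3695, 0.1775]
ee_rot: [3.141, 0.0, -0.93]
force: [0.9, 0.2, 0.5]
width: 0.0006
gripper_force: 0.0
t: 21.1
eef_pos: [0.6141, -0.3691, 0.1764]
ee_rot: [3.141, 0.0, -0.93]
force: [0.2, -0.3, -0.2]
width: 0.0004
gripper_force: 0.0
21.1 0.049
21.25 nan
21.35 0.045
21.5 nan
21.6 0.047
21.75 nan
21.85 0.042
22.0 nan
22.1 0.054
22.25 nan
22.35 0.045
22.5 nan
22.6 [ 0.6141 -0.3691  0.1766] -0.9298278571046346 [ 0.77625862 -0.58191128  0.05224643]
```

View pics/top2.png

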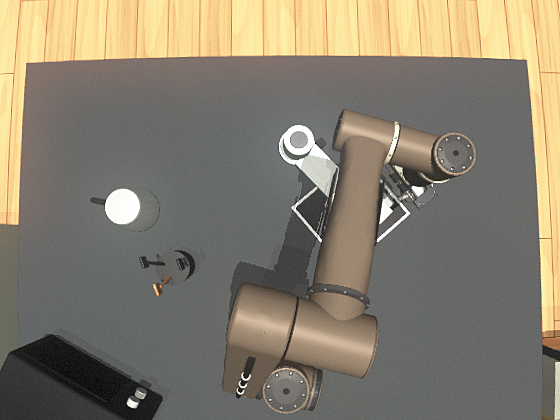

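The top view shows the kettle, mug and crock in place. The robot arm hides the roaster, between about (330,170) and (390,220), so I'll wait and check with the scene camera.

```bash
for i in 1 2 3; do python3 -m creep '{"translation":[[0,0,0],[0,0,0],[0,0,0],[0,0,0],[0,0,0],[0,0,0],[0,0,0],[0,0,0]],"spin":[0,0,0,0,0,0,0,0],"gripper":[0,0,0,0,0,0,0,0]}' | head -1; done;  python3 m.py 9; python3 - <<'E'
from h import *
a=cams.grab_frame('scene')['img'][180:310,120:320,::-1]
cv2.imwrite('pics/c2.png',cv2.resize(a,None,fx=4,fy=4))
E
```

```text
t: 23.45
t: 24.25
t: 25.05
25.05 0.052
25.2 nan
25.3 0.048
25.45 nan
25.55 0.052
25.7 nan
25.8 0.047
25.95 nan
26.05 0.047
26.2 [ 0.6141 -0.3691  0.1766] -0.9297994573198451 [-0.44676208 -0.05889457  1.11132239]
```

View pics/c2.png

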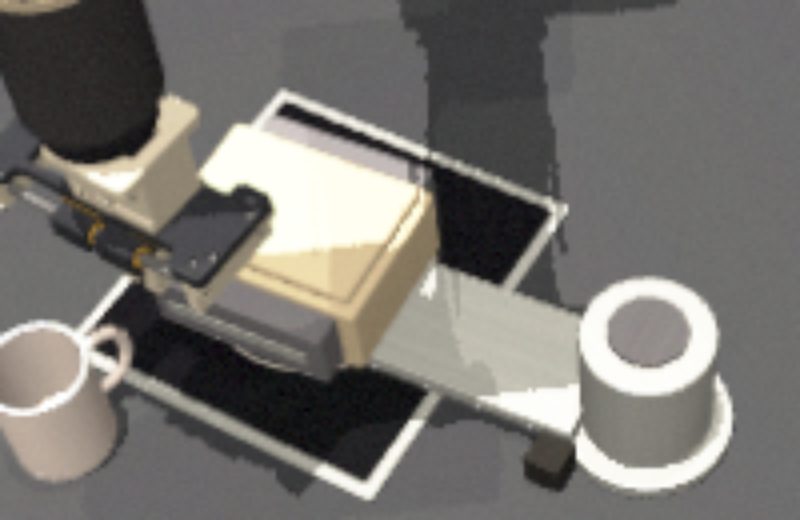

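```bash
python3 - <<'E'
from h import *
f=cams.grab_frame('scene')
w=px2w(f,[(191.2,203.7),(261.2,232.5),(212.5,302.5),(140,267)],.008);m=w.mean(0)[:2];d=m-[.758,-.057]
print(w.round(3),m,np.hypot(*d),np.degrees(np.arctan2(d[1],d[0]))%360)
for i in range(4):
  v=w[(i+1)%4]-w[i]; print(np.hypot(*v[:2]),np.degrees(np.arctan2(v[1],v[0])))
E
```

```text
[[ 0.335 -0.217  0.008]
 [ 0.551 -0.039  0.008]
 [ 0.738 -0.269  0.008]
 [ 0.529 -0.442  0.008]] [ 0.53817215 -0.2418223 ] 0.28719952320185876 220.05575445174037
0.2804045768789364 39.49047372091182
0.29657192091856155 -51.07885246030792
0.2707523880113101 -140.34991502032065
0.2973871522717636 130.78265823502053
```

```bash
python3 -c "
from station import *
print(arm.job_done())"
```

```text
the job is handed in; nothing more can be done
None
```

I handed the job in at about 26 s. The roaster was at rest about 0.05 rad past square over the hotplate, inside the 0.1 rad limit, untouched for over 5 s, and I saw no movement of the kettle, mug or crock; no verdict was returned.

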